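# Run the spruce board out to the gauge and hold it

### The arm

A 6-joint arm with a two-finger parallel gripper is mounted at the origin on the work surface. World frame = base frame: x ahead of the robot, y to its left, z up, the work surface at z = 0. Lengths are in m, angles in rad, forces in N, time in s.
With the tool pointing down it reaches from about 0.275 to 0.775 m from the base axis. Payload 14.6 kg.
Tool frame: the origin (TCP) lies on the centre line of the jaws, within the pads' length; the fingertips stand 19 mm ahead of it and the grasp point (between the pads) is the TCP (env.nose_length is the distance from the TCP to the fingertips, in m); z points along the fingers, y is the line along which they close (so a half turn about z gives the same grasp; the last joint's range is limited). The gripper opens to 85 mm and grips with 20 to 120 N. Pads are 22 mm wide; open, the fingers measure 114 mm over their backs; the gripper's body (76 mm by 85 mm) begins 54 mm behind the grasp point. The pads swing forward as they close: fully open they stand 13 mm farther back than shut.
Start: joints at [1.132, 0.263, -0.048, 1.259, 0, 1.415], TCP at [0.147, 0.504, 0.25] pointing down, gripper open.
Joint ranges: [-2.65, 2.65], [-0.89, 1.7], [-1.18, 1.37], [-2.13, 2.11], [-1.35, 1.29], [-3.14, 3.14]. Speed limits (rad/s): [1.89, 1.89, 2.57, 2.79, 3.14, 3.14].

### API

Orientations are given as [roll, pitch, yaw] about the fixed x, y, z axes, in that order (R = Rz(yaw) Ry(pitch) Rx(roll)).
In Python, from station import env, cams gives the robot as it stands.
- The arm moves only by the shell command python3 -m jog 'ROWS' [FORCE]. ROWS is JSON, a list that holds one entry, the list of rows, each a list of 7 numbers: the shift along the world's x, y, z in m, then the turn, a rotation vector about the world's x, y, z in rad, then the closure, from 0 (fully open) to 1 (shut). In form: [[[tx, ty, tz, ax, ay, az, hand], ...]]. A call has 1 to 5 rows; each row is the pose to reach, as a shift and turn from the pose commanded when the call began; what a row does not reach only later rows make up. A row lasts 1/10 s, in which the tool goes at most 50 mm and 8.59 degrees, less where a joint would pass 70% of its speed; a pose out of reach is approached as far as the arm can. A call with a gripper value outside its range is refused whole. The fingers move at their own pace and stop on an object; FORCE is the grip in N (left out, the last holds). Time passes only in rows, so rows that repeat a pose let the fingers close. It gives the time, the measured TCP pose, the force, the opening and the grip force at its end, in the units of the state.
- env.state(): the state, without advancing time (a new reading comes with each control period).
- cams.read_camera(name): name is "scene" or "side" or "wrist"; returns a dict with "img" (480x640x3 uint8, red, green, blue), "fov_y" (degrees; the focal length in pixels is half the picture's height over the tangent of half this angle, whatever the lens; pixels are square), "cx", "cy" (the principal point, pixels), "R" (3x3) and "t" (3): a world point X has camera coordinates R X + t. Camera axes: x right, y down, z forward; pixel columns grow to the right and rows downward; lengths in m; the calibration is good to about 2 mm. A picture is of the moment at which its call begins. There is no depth.
- env.hand_in(): hands the job in; it is judged then, once.
The state is a dict: "time": time; "joint_positions": joint angles; "dq": joint speeds; "effort": joint torques, N m; "eef_pos": TCP position; "tool_rot": TCP orientation; "force": force on the tool from outside, world axes, zero at the start; "torque": the same for the moment, N m; "width": opening from 0.0 (shut) to 1.0 (fully open); "grip_force": force on a finger pad.
Only numpy, scipy, OpenCV 4.12 (cv2) and the standard library are available. Lean on these libraries where they do the work, as an engineer would, in place of code of your own. Each camera call takes 0.05 s, during which the arm holds its last target. There are 200 camera calls.

### The job

Flip the cam lever all the way over, away from the board, to free the spruce board, then slide the board out along its rest until its outer end is in line with the brass pointer. It will overbalance that far out, so keep hold of it: never let it tip, and finish still holding it level and still on the rest, ready for reaming. Leave the funnel, the reamer and the two loose lead weights where they are.

Things in the scene. Friction and masses are not known exactly. Their poses are not given: they have to be found in the camera images.
- rest: Fixed dark wooden block, x -85 to +60, y -130 to +100, 60 mm high; origin on the work surface. Two guide strips, 6 mm high, inner faces at x = -42 and +42 mm, run along its flat top. +y is outward, the way the board slides (roughly the robot's left); the edge that the board overhangs is at y = +100. -x is the side near the robot, with the cam lever.
- board: Loose spruce board, 340 (y) x 80 (x) x 14 mm, 0.2 to 0.4 kg, flat on the rest between the guides, 2 mm play a side. Origin: centre of its underside; +y to its outer end. Two lead weights let in near that end put its balance point 18 mm outward of centre: it tips if it overhangs over about 150 mm. It starts 50 mm out, the cam lever's nose locking it in a notch in its near edge.
- knob (a point): Grip point of the white porcelain knob fixed on the board near its tail, on the centre line, 135 mm inward of the board's centre. The knob is 28 mm across and stands 39 mm above the board's top; its straight-sided part is from 12 to 34 mm above the board, and this point is on its axis 23 mm above the board's top. Site axes as the board's.
- board_end (a point): Middle of the upper edge of the board's outer end face (the end to be brought to the pointer). Axes as the board's.
- gauge: Fixed brass gauge: thin post 85 mm tall on a round foot, out beyond the rest's edge on its far (+x) side; a level pointer blade, 3 mm thick along y, reaches towards the board's path. Origin on the work surface under the pointer's tip, axes as the rest's. The board's outer end must come to the pointer's y. It is 12 mm clear of the board and does not stop it; 180 to 230 mm out from the rest's edge.
- pointer_tip (a point): Tip of the gauge's pointer, upper edge, 74 mm above the work surface, level with the board's top.
- cam_lever (a joint): Angle of the cam lever about a level hinge along the rest's y, rad: 0 = upright, nose in the board's notch (locked); 1.4 = stop, lever laid over away from the board, towards the rest's -x, nose lifted clear (free). It stays where left; turning it takes about 1.5 N at the ball.
- lever_ball (a point): Centre of the black ball, 22 mm across, on the end of the 9 mm thick steel cam lever, 65 mm from the hinge. With the lever upright it is 135 mm above the work surface; as the lever is flipped it moves in an arc towards the rest's -x and down.
- lever_pivot (a point): Centre of the cam lever's hinge, 70 mm above the work surface, at x -62, y +70 mm of the rest. Axes as the rest's.
- funnel: Bystander: tinned steel funnel, 100 mm across, upright in a turned brass holder, 138 mm tall in all; origin at the middle of its foot.
- reamer: Bystander: steel shank reamer with a wooden handle, 200 mm long, 22 mm thick, lying on the bench; origin under its middle.
- weight0: Bystander: grey lead key weight, 18 mm across, 14 mm high, loose on the bench; origin under its middle.
- weight1: Bystander: a second such weight.

How it is judged:
By the outcome, as a careful person would: the job done as asked, in the order asked, and still so for the second after the job is handed in, while the arm keeps its last pose, push and grip.
It also fails if it takes over 51 s, if anything falls off the work surface, if the arm or the gripper's body presses on something with over 40 N, if the wrist force passes 120 N, or if a joint passes its speed limit or range.

## Working session

There is one attempt and no reset: what is moved stays moved. The work goes in short steps, Python scripts to look and compute and a shell command to move; the robot and the scene stay as the last step left them, time stands still between calls to the robot, and variables do not carry over. Pictures are saved under pics/ and viewed, at most 10 in all, crops included, and the job is handed in when it is done.

```bash
mkdir -p pics; ls
cat > h.py <<'E'
import numpy as np,cv2
from station import env,cams
def cam(n):
    c=cams.read_camera(n); c['f']=240/np.tan(np.radians(c['fov_y'])/2); c['R']=np.array(c['R']);c['t']=np.array(c['t']); return c
def ray(c,u,v):
    d=c['R'].T@np.array([(u-c['cx'])/c['f'],(v-c['cy'])/c['f'],1]); o=-c['R'].T@c['t']; return o,d
def onz(c,u,v,z):
    o,d=ray(c,u,v); return o+d*(z-o[2])/d[2]
def tri(c1,p1,c2,p2):
    o1,d1=ray(c1,*p1);o2,d2=ray(c2,*p2)
    s=np.linalg.lstsq(np.c_[d1,-d2],o2-o1,rcond=None)[0]
    a,b=o1+d1*s[0],o2+d2*s[1]; return (a+b)/2,np.linalg.norm(a-b)
def proj(c,X):
    q=c['R']@np.array(X)+c['t']; return c['cx']+c['f']*q[0]/q[2],c['cy']+c['f']*q[1]/q[2]
def save(c,n): cv2.imwrite('pics/'+n,c['img'][:,:,::-1])
E
python3 - <<'E'
from h import *
for n in ['scene','side']:
    c=cam(n); save(c,n+'.png'); print(n,c['fov_y'],-c['R'].T@c['t'])
print(env.state())
E
```

```text
pics
scene 46.230849236030515 [1.25091001 0.21679777 1.05958425]
side 47.09568817717563 [ 0.16721375 -0.78601534  0.88603144]
{'time': 0.1, 'joint_positions': array([ 1.13168308e+00,  2.63459035e-01, -4.88165750e-02,  1.25938594e+00,
        3.37909618e-06,  1.41546912e+00]), 'dq': array([-0.00093279, -0.00205326,  0.00276909, -0.00020294, -0.00172929,
       -0.00118128]), 'effort': array([ 4.63178076e-03, -6.38577318e+01,  3.85067475e+01,  9.85564780e-03,
       -2.95055679e-05,  9.59345158e-06]), 'eef_pos': array([0.14692812, 0.5038136 , 0.24990238]), 'tool_rot': array([-3.14073837e+00, -1.37191895e-04,  2.85780655e+00]), 'force': array([-0.28194556,  0.2885003 ,  0.81025732]), 'torque': array([0.01407251, 0.02466115, 0.02063453]), 'grip_force': 0.0, 'width': 1.0011160032259325}
```

View pics/scene.png

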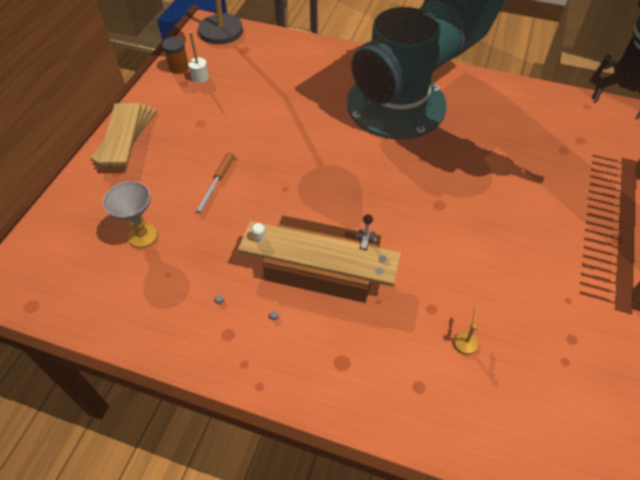

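View pics/side.png

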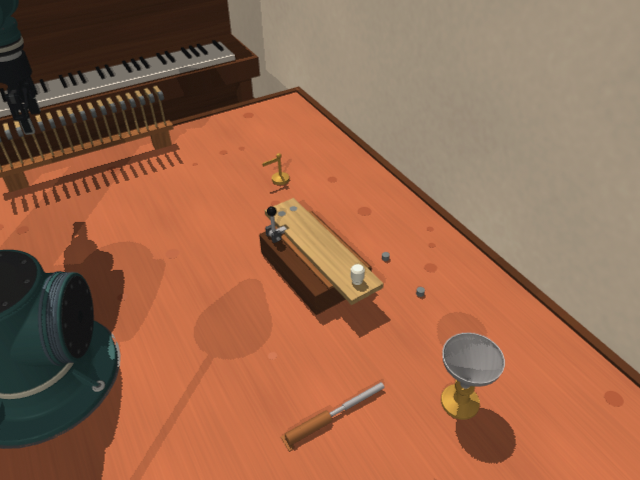

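Scene: black ball at about (368,219), knob (258,231), gauge (470,335). Side: ball (271,211), knob (357,273), pointer (263,163)–(280,155). I'll enlarge these areas.

Run:
```python
import cv2,numpy as np
a=cv2.imread('pics/scene.png');b=cv2.imread('pics/side.png')
def z(i,x,y,w,h,s): return cv2.resize(i[y:y+h,x:x+w],None,fx=s,fy=s,interpolation=cv2.INTER_CUBIC)
o=np.zeros((600,800,3),np.uint8)
o[:300,:800]=z(a,230,205,200,75,4)
o[300:600,0:250]=z(a,440,300,50,60,5)
o[300:600,250:500]=z(b,250,145,50,60,5)
o[300:600,500:800]=z(b,255,195,60,60,5)
cv2.imwrite('pics/z.png',o)
for n,i,(x,y,w,h) in [('scene',a,(245,215,30,30)),('side',b,(340,255,35,40))]:
    r=i[y:y+h,x:x+w].astype(int); m=(r.min(2)>150)
    v,u=np.nonzero(m); print(n,'knob',u.min()+x,u.max()+x,v.min()+y,v.max()+y,u.mean()+x,v.mean()+y)
for n,i,(x,y,w,h) in [('scene',a,(355,205,25,25)),('side',b,(260,202,24,18))]:
    r=i[y:y+h,x:x+w].astype(int); m=(r.max(2)<45)
    v,u=np.nonzero(m); print(n,'ball',u.min()+x,u.max()+x,v.min()+y,v.max()+y,u.mean()+x,v.mean()+y)
```

```text
scene knob 252 264 223 233 257.9423076923077 227.9903846153846
side knob 351 362 264 273 356.8181818181818 268.6060606060606Traceback (most recent call last):
  File "<stdin>", line 15, in <module>
    return umr_minimum(a, axis, None, out, keepdims, initial, where)
ValueError: zero-size array to reduction operation minimum which has no identity
```

View pics/z.png

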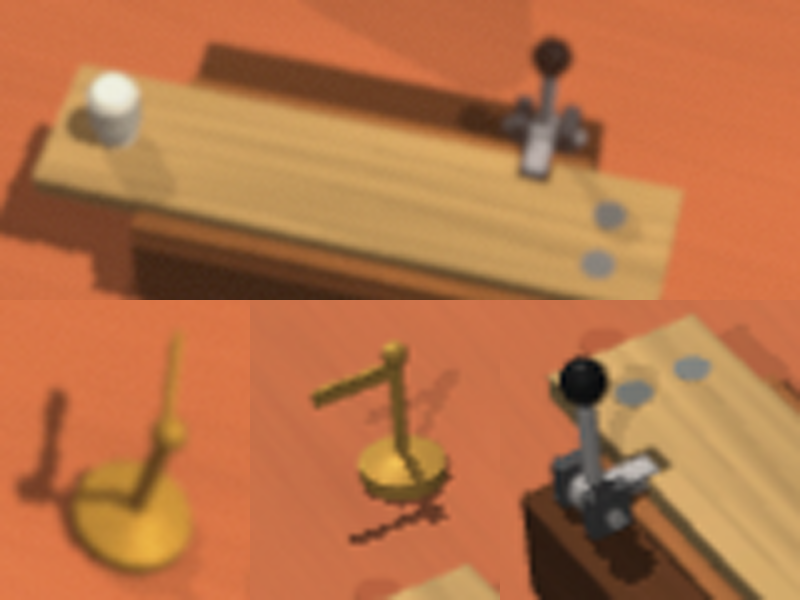

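Run:
```python
from h import *
a=cam('scene');b=cam('side')
for n,p,q in [('ball',(367.4,219),(271.1,210.8)),('knobtop',(258,227.6),(356.8,268.4)),('tip',(475.2,306.2),(262.8,164.7))]:
    print(n,tri(a,p,b,q), onz(a,*p,{'ball':.135,'knobtop':.113,'tip':.074}[n]),onz(b,*q,{'ball':.135,'knobtop':.113,'tip':.074}[n]))
for n,p in [('out-x',(400.1,252.1)),('tail-x',(250.1,221.1)),('tail+x',(238.6,249.6))]: print(n,onz(a,*p,.074))
for n,p in [('out+x',(293,197.8)),('out-x',(265,209.8))]: print(n,onz(b,*p,.074))
```

```text
ball (array([0.52749453, 0.06306288, 0.13547747]), np.float64(0.0027757341178631894)) [0.52847268 0.06219473 0.135     ] [0.52708294 0.06512568 0.135     ]
knobtop (array([ 0.60632153, -0.15511341,  0.10992432]), np.float64(0.0018263046932630522)) [ 0.60914733 -0.15448373  0.113     ] [ 0.60405544 -0.15683382  0.113     ]
tip (array([0.62252115, 0.3192969 , 0.0704267 ]), np.float64(0.0009150482541151094)) [0.62436403 0.31922686 0.074     ] [0.62069788 0.31388698 0.074     ]
out-x [0.54478439 0.14380001 0.074     ]
tail-x [ 0.57157352 -0.19358989  0.074     ]
tail+x [ 0.65125912 -0.18588147  0.074     ]
out+x [0.62309377 0.15159922 0.074     ]
out-x [0.54567387 0.14482849 0.074     ]
```

```bash
python3 -m jog '[[[0.03,-0.034,0,0,0,0.08,0],[0.06,-0.068,0,0,0,0.16,0],[0.09,-0.102,0,0,0,0.24,0],[0.12,-0.136,0,0,0,0.32,0],[0.15,-0.17,0,0,0,0.367,0]]]' 30
python3 -m jog '[[[0.03,-0.035,0,0,0,0,0],[0.06,-0.07,0,0,0,0,0],[0.09,-0.105,0,0,0,0,0],[0.12,-0.14,0,0,0,0,0],[0.15,-0.175,0,0,0,0,0]]]'
python3 -m jog '[[[0.03,-0.035,0,0,0,0,0],[0.06,-0.07,0,0,0,0,0],[0.08,-0.096,0,0,0,0,0],[0.08,-0.096,0,0,0,0,0],[0.08,-0.096,0,0,0,0,0]]]'
python3 - <<'E'
from h import *
c=cam('wrist');save(c,'w1.png');s=env.state();print(s['eef_pos'],s['tool_rot'],proj(c,[.5275,.063,.135]))
E
```

```text
time: 0.7
eef_pos: [0.2978, 0.3325, 0.2503]
tool_rot: [3.141, 0.0, -3.055]
force: [1.5, 0.3, -0.1]
width: 1.002
grip_force: 0.0
time: 1.2
eef_pos: [0.4479, 0.1572, 0.2503]
tool_rot: [3.142, 0.0, -3.059]
force: [1.1, 1.4, -0.6]
width: 1.0
grip_force: 0.0
time: 1.7
eef_pos: [0.527, 0.0626, 0.2499]
tool_rot: [3.141, -0.001, -3.06]
force: [-0.9, -0.3, -0.7]
width: 1.001
grip_force: 0.0
[0.52654804 0.06327594 0.25008983] [ 3.14132961e+00 -7.19926079e-04 -3.05858603e+00] (np.float64(320.55104825959484), np.float64(239.17098979430256))
```

View pics/w1.png

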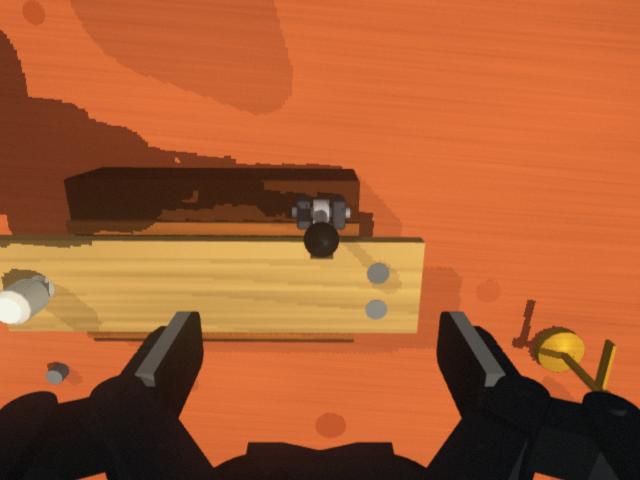

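The wrist view shows the ball at (321,239), exactly where predicted. The board's end edge runs (424,242)–(417,332), and the pointer tip is at about (610,341). I'll refine from these pixels and grip the ball.

```bash
python3 - <<'E'
from h import *
c=cam('wrist')
P=[onz(c,*p,.074)[:2] for p in [(424,242),(417,332),(10,237),(606,341),(615,341)]]
print(P); e=P[0]-P[2]; print('yaw',np.arctan2(-e[0],e[1])); e=P[1]-P[0];print(np.arctan2(e[1],e[0]))
print(proj(c,[.6225,.3193,.0704]))
E
python3 -m jog '[[[0,0,-0.04,0,0,0,0],[0,0,-0.08,0,0,0,0],[0.0,0,-0.114,0,0,0,0],[0.0,0,-0.114,0,0,0,0.3],[0.0,0,-0.114,0,0,0,0.6]]]' 20
python3 -m jog '[[[0,0,0,0,0,0,1],[0,0,0,0,0,0,1],[0,0,0,0,0,0,1],[0,0,0,0,0,0,1],[0,0,0,0,0,0,1]]]' 20
```

```text
[array([0.54353176, 0.14549157]), array([0.62266539, 0.15256601]), array([ 0.56604794, -0.17298623]), array([0.61799554, 0.31222037]), array([0.61736606, 0.31975913])]
yaw 0.07058193235885699
0.0891616337970995
(np.float64(609.7317590321503), np.float64(343.819355694588))
time: 2.3
eef_pos: [0.5268, 0.0637, 0.1373]
tool_rot: [3.142, -0.0, -3.057]
force: [0.4, -0.0, 1.2]
width: 0.693
grip_force: 0.0
time: 2.8
eef_pos: [0.5277, 0.0634, 0.1377]
tool_rot: [3.141, 0.003, -3.058]
force: [-1.3, 2.9, 9.1]
width: 0.239
grip_force: 19.2
```

```bash
python3 -m jog '[[[-0.009,-0.0007,-0.0006,0,0,0,1],[-0.018,-0.0014,-0.0025,0,0,0,1],[-0.0264,-0.002,-0.0056,0,0,0,1],[-0.0344,-0.0028,-0.0099,0,0,0,1],[-0.0417,-0.0034,-0.0153,0,0,0,1]]]'
python3 -m jog '[[[-0.0065,-0.0005,-0.0063,0,0,0,1],[-0.012,-0.001,-0.0135,0,0,0,1],[-0.0165,-0.0013,-0.0214,0,0,0,1],[-0.02,-0.0016,-0.0298,0,0,0,1],[-0.0221,-0.0018,-0.0387,0,0,0,1]]]'
python3 -m jog '[[[-0.0004,0,-0.003,0,0,0,1],[-0.0004,0,-0.003,0,0,0,1],[-0.0004,0,-0.003,0,0,0,1]]]'
```

```text
time: 3.3
eef_pos: [0.4848, 0.06, 0.1211]
tool_rot: [3.141, 0.001, -3.058]
force: [2.4, 7.5, 2.1]
width: 0.236
grip_force: 20.2
time: 3.8
eef_pos: [0.4622, 0.0583, 0.082]
tool_rot: [3.14, -0.001, -3.058]
force: [-1.1, 7.0, 1.9]
width: 0.241
grip_force: 20.9
time: 4.1
eef_pos: [0.4617, 0.0582, 0.0789]
tool_rot: [3.14, -0.002, -3.058]
force: [-2.0, 5.0, 0.1]
width: 0.236
grip_force: 20.8
```

```bash
python3 -m jog '[[[-0.0003,0,-0.002,0,0,0,1],[-0.0005,0,-0.004,0,0,0,1],[-0.0005,0,-0.004,0,0,0,1]]]'
python3 - <<'E'
from h import *
c=cam('wrist');o=np.vstack([cv2.resize(x['img'][y:y+h,u:u+w],(800,300)) for x,u,y,w,h in [(c,120,100,400,150),(cam('side'),220,180,160,60)]]);cv2.imwrite('pics/l.png',o[:,:,::-1])
E
```

```text
time: 4.4
eef_pos: [0.4623, 0.0583, 0.0758]
tool_rot: [3.14, 0.001, -3.058]
force: [-1.6, 8.0, 10.9]
width: 0.24
grip_force: 22.1
```

View pics/l.png

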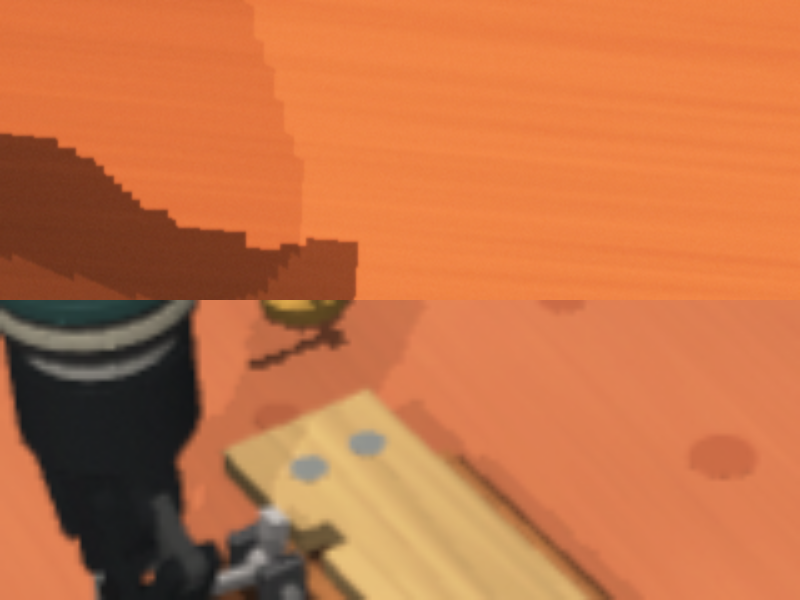

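Side view: the lever is laid over, its nose is lifted and the notch is open, and the push at the stop was 11 N, so it is fully over. Next is the knob.

```bash
python3 -m jog '[[[0,0,0.004,0,0,0,0.7],[0,0,0.004,0,0,0,0.4],[0,0,0.004,0,0,0,0],[0,0,0.004,0,0,0,0],[0,0,0.004,0,0,0,0]]]' 60
python3 -m jog '[[[0,0,0.03,0,0,0,0],[0,0,0.075,0,0,0,0],[0,0,0.12,0,0,0,0],[0.005,-0.01,0.15,0,0,0,0],[0.025,-0.037,0.171,0,0,0,0]]]'
python3 -m jog '[[[0.024,-0.035,0,0,0,0,0],[0.048,-0.07,0,0,0,0,0],[0.072,-0.105,0,0,0,0,0],[0.096,-0.141,0,0,0,0,0],[0.12,-0.176,0,0,0,0,0]]]'
python3 -m jog '[[[0,0,0,0,0,0,0],[0,0,0,0,0,0,0],[0,0,0,0,0,0,0]]]'
python3 - <<'E'
from h import *
c=cam('wrist');save(c,'w2.png');s=env.state();print(s['eef_pos'],proj(c,[.6075,-.155,.113]),proj(c,[.6075,-.155,.074]))
E
```

```text
time: 5.0
eef_pos: [0.4622, 0.0577, 0.0791]
tool_rot: [-3.142, -0.0, -3.058]
force: [-0.4, 0.0, -0.4]
width: 0.954
grip_force: 0.0
time: 5.5
eef_pos: [0.4868, 0.0216, 0.2529]
tool_rot: [-3.141, 0.002, -3.056]
force: [0.2, 0.1, 0.2]
width: 0.997
grip_force: 0.0
time: 6.0
eef_pos: [0.6079, -0.1569, 0.25]
tool_rot: [3.142, -0.0, -3.059]
force: [1.1, -0.2, 0.7]
width: 0.997
grip_force: 0.0
time: 6.3
eef_pos: [0.6068, -0.1545, 0.2503]
tool_rot: [3.141, -0.0, -3.058]
force: [-0.5, 0.2, 0.8]
width: 0.998
grip_force: 0.0
[ 0.60683443 -0.1542286   0.25056566] (np.float64(319.0636261336516), np.float64(228.3163418470982)) (np.float64(319.1166478663676), np.float64(212.98275762998213))
```

View pics/w2.png

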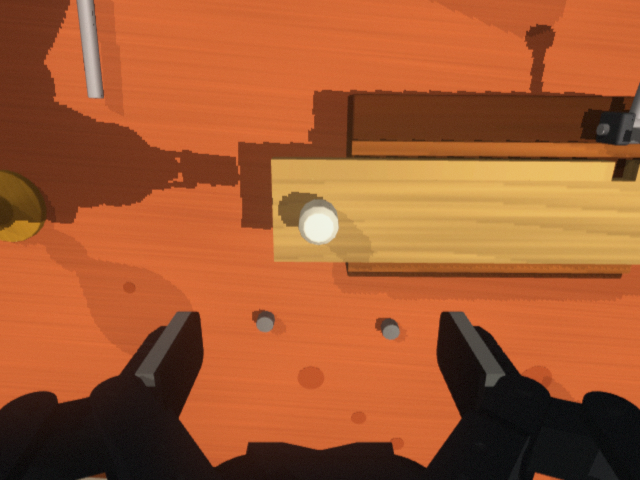

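Knob top is centred at (319,225), within 1 mm of the prediction, and the board runs level in the picture, so the tool's yaw is right. Descending and gripping.

```bash
python3 -m jog '[[[-0.001,0,-0.04,0,0,0,0],[-0.001,0,-0.08,0,0,0,0],[-0.001,0,-0.12,0,0,0,0],[-0.001,0,-0.14,0,0,0,0],[-0.001,0,-0.152,0,0,0,0]]]' 60
python3 -m jog '[[[0,0,0,0,0,0,0.3],[0,0,0,0,0,0,0.5],[0,0,0,0,0,0,0.6],[0,0,0,0,0,0,1],[0,0,0,0,0,0,1]]]' 60
python3 -m jog '[[[0,0,0,0,0,0,1],[0,0,0,0,0,0,1],[0,0,0,0,0,0,1]]]'
```

```text
time: 6.85
eef_pos: [0.6053, -0.1539, 0.0971]
tool_rot: [3.141, -0.002, -3.057]
force: [0.3, 0.2, 0.8]
width: 0.999
grip_force: 0.0
time: 7.35
eef_pos: [0.6069, -0.1554, 0.0996]
tool_rot: [-3.141, 0.002, -3.058]
force: [-1.1, 1.1, 8.1]
width: 0.306
grip_force: 58.4
time: 7.65
eef_pos: [0.6069, -0.1554, 0.0996]
tool_rot: [-3.141, 0.002, -3.058]
force: [-1.1, 1.5, 8.6]
width: 0.307
grip_force: 58.4
```

```bash
python3 -m jog '[[[-0.0008,0.01,0,0,0,0,1],[-0.0016,0.02,0,0,0,0,1],[-0.0024,0.03,0,0,0,0,1],[-0.0033,0.04,0,0,0,0,1],[-0.0041,0.05,0,0,0,0,1]]]'
python3 -m jog '[[[-0.0008,0.01,0,0,0,0,1],[-0.0016,0.02,0,0,0,0,1],[-0.0024,0.03,0,0,0,0,1],[-0.0033,0.04,0,0,0,0,1],[-0.0041,0.05,0,0,0,0,1]]]'
python3 -m jog '[[[-0.0008,0.01,0,0,0,0,1],[-0.0016,0.02,0,0,0,0,1],[-0.0024,0.03,0,0,0,0,1],[-0.0033,0.04,0,0,0,0,1],[-0.0041,0.05,0,0,0,0,1]]]'
python3 -m jog '[[[0,0,0,0,0,0,1],[0,0,0,0,0,0,1]]]'
python3 - <<'E'
from h import *
o=np.zeros((600,800,3),np.uint8)
for k,(n,u,y,w,h) in enumerate([('scene',380,240,120,90),('side',225,135,120,90),('wrist',0,0,640,480)]):
    c=cam(n);save(c,n+'3.png');r,q=divmod(k,2);o[r*300:r*300+300,q*400:q*400+400]=cv2.resize(c['img'][y:y+h,u:u+w],(400,300),interpolation=cv2.INTER_CUBIC)
cv2.imwrite('pics/m.png',o[:,:,::-1])
E
```

```text
time: 8.15
eef_pos: [0.6032, -0.1058, 0.0997]
tool_rot: [-3.139, 0.002, -3.059]
force: [0.8, -6.0, 7.4]
width: 0.307
grip_force: 59.0
time: 8.65
eef_pos: [0.5991, -0.0557, 0.0996]
tool_rot: [-3.14, 0.003, -3.059]
force: [-0.1, -5.1, 7.3]
width: 0.309
grip_force: 59.1
time: 9.15
eef_pos: [0.595, -0.0056, 0.0997]
tool_rot: [-3.14, 0.003, -3.059]
force: [0.3, -5.4, 7.3]
width: 0.305
grip_force: 59.1
time: 9.35
eef_pos: [0.5948, -0.0044, 0.0996]
tool_rot: [3.141, 0.003, -3.058]
force: [-0.2, 5.9, 8.4]
width: 0.305
grip_force: 59.3
```

View pics/m.png

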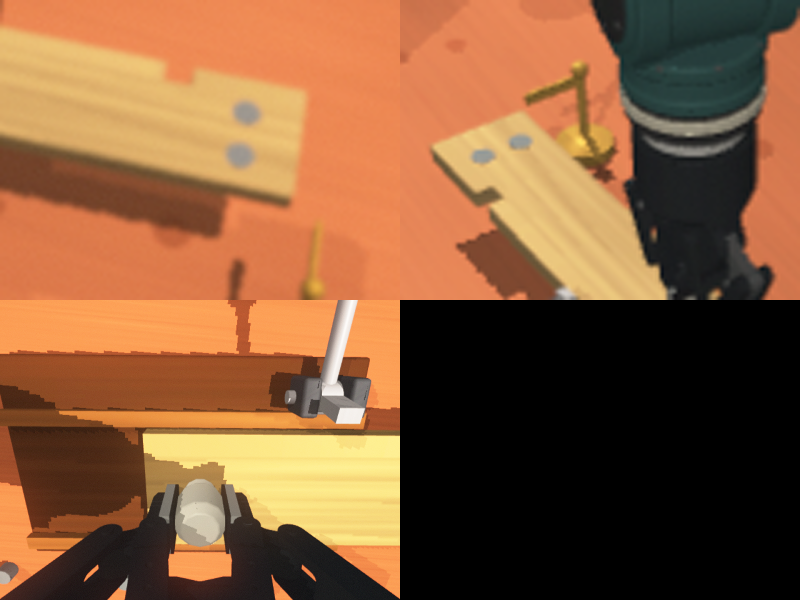

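Mid-slide: the board is level. In the scene crop, the end edge runs (307,92)–(292,194) and the tip is at about (319,221). In the side crop, the corners are (521,112) and (433,148) and the tip is (527,97). Now the remaining distance, both points in the same z plane.

Run:
```python
from h import *
s=10/3
for n,u0,v0,P in [('scene',380,240,[(307,92),(292,194),(319.5,221)]),('side',225,135,[(121,112),(33,148),(127,97)])]:
    c=cam(n); W=[onz(c,u0+(u+.5)/s-.5,v0+(v+.5)/s-.5,.074)[:2] for u,v in P]
    ey=np.array([-.081,.9967]); ex=np.array([.9967,.081]); print(n,[ (round(w@ex*1e3,1),round(w@ey*1e3,1)) for w in W])
```

```text
scene [(np.float64(555.8), np.float64(251.6)), (np.float64(632.7), np.float64(250.2)), (np.float64(647.4), np.float64(268.1))]
side [(np.float64(632.2), np.float64(251.6)), (np.float64(554.9), np.float64(249.3)), (np.float64(646.1), np.float64(266.4))]
```

```bash
python3 -m jog '[[[-0.0004,0.005,0,0,0,0,1],[-0.0008,0.01,0,0,0,0,1],[-0.0012,0.014,0,0,0,0,1],[-0.0012,0.014,0,0,0,0,1],[-0.0012,0.014,0,0,0,0,1]]]'
python3 - <<'E'
from h import *
o=np.zeros((600,800,3),np.uint8)
for k,(n,u,y) in enumerate([('scene',455,275),('side',240,145)]):
    c=cam(n);save(c,n+'4.png');o[:,k*400:k*400+400]=cv2.resize(c['img'][y:y+60,u:u+40],(400,600),interpolation=cv2.INTER_CUBIC)
cv2.imwrite('pics/m4.png',o[:,:,::-1])
E
```

```text
time: 10.1
eef_pos: [0.5938, 0.0087, 0.0996]
tool_rot: [-3.141, 0.003, -3.058]
force: [-0.1, 0.1, 7.9]
width: 0.306
grip_force: 59.3
```

View pics/m4.png

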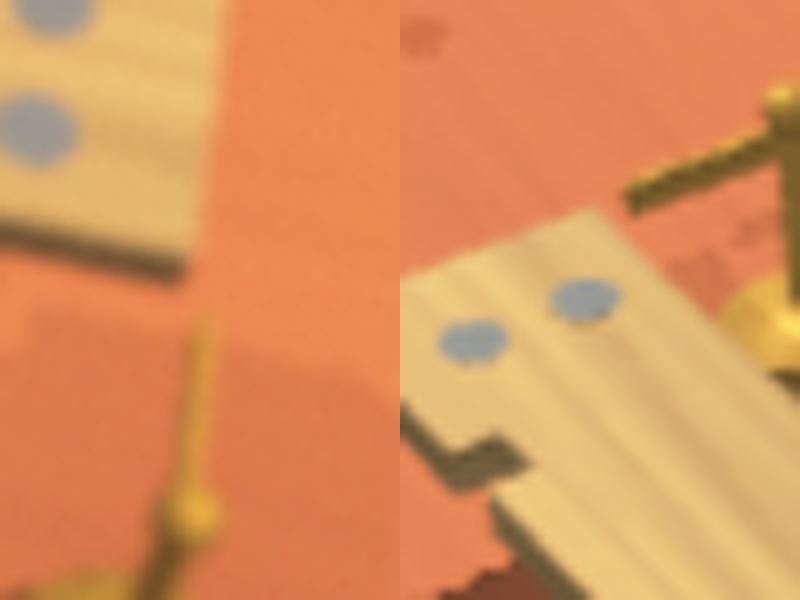

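The scene view shows the end edge about 2 px short of the blade (corner (190,262), tip (205,320) in the crop). The side view shows less. I'll measure sub-pixel.

```bash
cat > g.py <<'E'
from h import *
import sys
ey=np.array([-.081,.9967]); ex=np.array([.9967,.081])
f=lambda w:np.round([w[:2]@ex*1e3,w[:2]@ey*1e3],1)
c=cam('scene'); g=np.mean([cam('scene')['img'].astype(float) for _ in range(4)],0)
# yellowness: G-ish relative to R (wood vs bench)
q=g[:,:,1]/g[:,:,0]
off=int(sys.argv[1]) if len(sys.argv)>1 else 0
for v in range(277,300,3):
    r=q[v,465:486]; lo=r[-4:].mean(); hi=r[:4].mean(); h=(lo+hi)/2
    k=np.nonzero(r>h)[0].max(); u=465+k+(r[k]-h)/(r[k]-r[k+1]); print('edge',v,round(u,2),f(onz(c,u,v,.074)))
for v in range(306,322,2):
    r=q[v,468:484]; r=r-np.median(r); r[r<.06]=0; w=r.sum()
    if w: u=468+(r*np.arange(16)).sum()/w; print('blade',v,round(u,2),f(onz(c,u,v,.074)),np.round(r,2)[np.nonzero(r)])
c=cam('side'); g=np.mean([cam('side')['img'].astype(float) for _ in range(4)],0); q=g[:,:,1]/g[:,:,0]
for u in range(242,258,3):
    r=q[155:185,u]; lo=r[:5].mean(); k=np.nonzero(r>lo+.08)[0].min(); hi=r[k+3:k+7].mean(); h=(lo+hi)/2; k=np.nonzero(r>h)[0].min()
    v=155+k-(r[k]-h)/(r[k]-r[k-1]); print('side edge',u,round(v,2),f(onz(c,u,v,.074)))
for u in range(262,277,2):
    print('side blade',u,[f'{153+i}:{q[153+i,u]:.2f}/{g[153+i,u].sum():.0f}' for i in range(15)])
E
python3 g.py
```

```text
edge 277 476.9 [577.5 264.4]
edge 280 476.63 [585.1 264.5]
edge 283 476.21 [592.6 264.4]
edge 286 476.02 [600.  264.7]
edge 289 475.44 [607.6 264.2]
edge 292 475.02 [614.9 264.1]
edge 295 474.63 [622.3 264. ]
edge 298 474.55 [629.4 264.5]
blade 308 475.42 [652.2 268.4] [0.1  0.07]
blade 310 474.91 [657.  267.9] [0.1  0.11 0.07]
blade 312 474.49 [661.8 267.5] [0.11 0.11]
blade 314 474.11 [666.5 267.2] [0.07 0.12 0.1 ]
blade 316 473.99 [671.1 267.4] [0.09 0.12 0.09]
blade 318 473.92 [675.6 267.7] [0.11 0.12 0.08]
blade 320 473.49 [680.3 267.3] [0.11 0.11]
side edge 242 171.5 [585.7 267.1]
side edge 245 170.23 [594.6 267.6]
side edge 248 169.24 [603. 267.]
side edge 251 168.36 [611.2 265.9]
side edge 254 166.74 [621.  267.8]
side edge 257 165.7 [629.6 267.4]
side blade 262 ['153:0.58/446', '154:0.58/444', '155:0.58/444', '156:0.58/445', '157:0.58/448', '158:0.58/448', '159:0.58/446', '160:0.58/445', '161:0.58/448', '162:0.59/448', '163:0.63/420', '164:0.63/330', '165:0.61/374', '166:0.57/419', '167:0.59/455']
side blade 264 ['153:0.58/450', '154:0.58/448', '155:0.58/445', '156:0.58/443'
[... 1013 characters left out ...]
6:0.58/452', '157:0.58/450', '158:0.61/452', '159:0.70/453', '160:0.75/318', '161:0.76/248', '162:0.69/280', '163:0.59/401', '164:0.58/444', '165:0.57/440', '166:0.58/442', '167:0.58/444']
side blade 274 ['153:0.58/452', '154:0.58/451', '155:0.58/452', '156:0.58/451', '157:0.60/454', '158:0.67/448', '159:0.75/320', '160:0.75/248', '161:0.74/262', '162:0.63/350', '163:0.58/454', '164:0.58/452', '165:0.58/450', '166:0.58/439', '167:0.56/397']
side blade 276 ['153:0.59/454', '154:0.65/459', '155:0.64/400', '156:0.63/346', '157:0.60/397', '158:0.76/322', '159:0.76/246', '160:0.75/256', '161:0.64/326', '162:0.58/449', '163:0.58/450', '164:0.58/452', '165:0.58/447', '166:0.56/410', '167:0.56/407']
```

Run:
```python
from h import *
ey=np.array([-.081,.9967]); ex=np.array([.9967,.081])
c=cam('side')
for u,v in [(264,161.6),(264,162.7),(270,159.6),(270,160.4),(272,158.7),(272,159.8),(257,165.7)]: w=onz(c,u,v,.074)[:2]; print(u,v,w@ex,w@ey)
```

```text
264 161.6 0.6537196100539667 0.2729753719640904
264 162.7 0.6511822989889104 0.2686255353468803
270 159.6 0.6711559241420443 0.27183050196021297
270 160.4 0.6692677279764743 0.26865258752744253
272 158.7 0.6775594022077713 0.2723769386416486
272 159.8 0.6749428306761749 0.26799996664128456
257 165.7 0.6296114510513129 0.2673538631902062
```

Both views agree: about 3.1 mm to go.

```bash
python3 -m jog '[[[-0.0001,0.0016,0,0,0,0,1],[-0.0002,0.0032,0,0,0,0,1],[-0.0002,0.0032,0,0,0,0,1],[-0.0002,0.0032,0,0,0,0,1],[-0.0002,0.0032,0,0,0,0,1]]]'
python3 g.py | grep -v 'side blade'; python3 -c "
from h import *
print(env.state()['eef_pos'],env.state()['force'])"
```

```text
time: 11.25
eef_pos: [0.5936, 0.0115, 0.0996]
tool_rot: [-3.14, 0.003, -3.059]
force: [0.8, -2.9, 7.6]
width: 0.305
grip_force: 59.3
edge 277 478.29 [576.8 267.2]
edge 280 478.12 [584.3 267.5]
edge 283 477.45 [592.  266.8]
edge 286 477.45 [599.3 267.5]
edge 289 476.88 [606.8 267.1]
edge 292 476.25 [614.3 266.5]
edge 295 476.15 [621.5 267. ]
edge 298 475.89 [628.7 267.1]
blade 308 475.42 [652.2 268.4] [0.1  0.07]
blade 310 474.89 [657.  267.8] [0.1  0.12 0.07]
blade 312 474.83 [661.6 268.1] [0.11 0.11 0.06]
blade 314 474.1 [666.5 267.2] [0.07 0.12 0.1 ]
blade 316 473.97 [671.1 267.4] [0.1  0.12 0.09]
blade 318 473.9 [675.6 267.7] [0.11 0.12 0.08]
blade 320 473.82 [680.1 267.9] [0.12 0.11 0.06]
side edge 242 170.62 [587.5 270.5]
side edge 245 169.58 [596.  270.1]
side edge 248 168.65 [604.3 269.3]
side edge 251 167.38 [613.3 269.7]
side edge 254 166.17 [622.2 270. ]
side edge 257 165.22 [630.7 269.2]
[0.59366334 0.01146893 0.09962897] [-0.17169031 -3.48075432  8.29938515]
```

```bash
python3 -c "
from station import env
print(env.hand_in())"
```

```text
the job is handed in; nothing more can be done
None
```

I handed the job in: the cam lever is over to its stop, the board's outer end measures within about 0.5 mm of the pointer, and the gripper is still holding the board by its knob, level and on the rest.

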